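# Latch the spring-loaded keeper bar over a shock absorber

## Task

Shut the spring-loaded keeper bar over the shock absorber that lies in the bench stand: wind the bar down against its spring, feel for the place where the wide end of its keyhole drops over the headed stud, and keep it pressed fully down while you slide it along its hinge rod until the stud is at the far end of the narrow slot. Then let go, so that the stud's head is seated in its recess and holds the bar shut by itself. Leave the shock lying in its cradle and do not disturb the loose parts around the stand.

Things in the scene. Friction and masses are not known exactly. Their poses are not given: they have to be found in the camera images.
- stand: Aluminium bench stand, fixed; base plate 265 x 230 x 12 mm. Origin on the table top straight under the hinge axis; z up, x from the hinge to the stud rail, y along the hinge rod. Hinge axis level, along y, 80 mm up. Rod's end lugs at y +-85 mm rise to 94 mm. Cradle with the shock at x 55 mm. A rubber-topped ledge at x 116 mm marks the bar's lower stop.
- rail_mid (a point): Middle of the range where the headed stud may stand: stand x 150, y -12, z 85 mm (height of the head's top). The stud is clamped up to 8 mm to either side of here along y, elsewhere in every run; its place is not measured: look for it while the bar is up, or feel for it. Head 15 mm across, 5 mm thick, on a neck 7 mm across.
- bar (a joint): Bar's angle above level, rad: 0.95 up (at rest, leaning from the hinge towards the rail), -0.047 on its lower stop. A torsion spring drives it up: about 4 N at the press spot when up, 7 N when down. Lying on top of the stud's head: about +0.06. Held by the head in the slot but not in the recess: -0.027. Head seated in the recess, fully latched: about 0.
- sleeve (a joint): Place of the bar along its rod, m: grows as the bar slides to the stand's +y, 0 to 0.055; the bar's centre line is at stand y = this value - 30 mm. Stays where left (friction about 2 N). The keyhole's wide end is over the stud at a value from 0.010 to 0.026, different in every run; the bar starts below that and locks 26 mm further on.
- press_spot (a point): Point on the bar's upper face, centre line, 112 mm from the hinge axis, under the middle of an upright metal fin (8 mm thick across the bar, 36 mm long along it, 22 mm high). Fingers straddling the fin can press on the flat plate at both sides and push the bar along its rod by the fin, either way. Axes: x along the bar away from the hinge, y along the rod, z out of the upper face.
- keyhole (a point): Centre of the keyhole's wide end (19 mm opening) on the bar's upper face, 150 mm from the hinge axis. The bar ends in an aluminium plate 8 mm thick, 84 mm wide along the rod, 85 to 182 mm from the hinge axis; its upper face is 4 mm above the hinge axis when level. A slot 10 mm wide runs from the wide end to the bar's -y. Axes as at the press spot.
- recess (a point): Centre of the recess around the slot's end, on the bar's upper face, 26 mm to the bar's -y from the wide end: 19 mm across, 4 mm deep, seats the stud's head. The plate between has full thickness, so the bar must be pressed below -0.03 rad to slide past. The stud's neck meets the slot's end 1.5 mm beyond this point.
- shock_mid (a point): Centre of the loose shock absorber, on its axis: black cylinder 40 mm in diameter lying along the stand's y in the cradle, axis 48 mm above the table, about 200 mm long with its shaft, 350 g.
- cradle_mid (a point): The point of the stand where the middle of the shock's axis belongs: stand x 55, y 0, z 48 mm.
- bearing: Bystander: loose steel ring, 28 mm across, 8 mm high, on the stand's base plate. Origin at its underside.
- coil: Bystander: coil spring standing on end, 52 mm across, 110 mm high. Origin at its foot.
- piston: Bystander: black piston, 36 mm across, 40 mm high. Origin at its foot.
- endcap: Bystander: dark steel end cap, 48 mm across, 26 mm high. Origin at its foot.
- pen: Bystander: red pen, 140 mm long, lying on the table.
- spanner: Bystander: spanner lying on the table.
- dish: Bystander: small steel dish, 80 mm across, 30 mm high. Origin at its foot.

How it is judged (in metres and radians):
On the way:
1. the bar is wound down and pressed below the stud's head, keyhole over the stud (value of joint bar below -0.03 rad), for 0.1 s.
At the end, for the whole second after the job is handed in: The bar stays down by itself with the stud's head seated in the recess (bar angle between -0.013 and 0.02 rad, at rest), and the shock lies in its cradle (its centre within 20 mm of the cradle's middle) (value of joint bar between -0.013 and 0.02 rad and velocity of joint bar between -0.1 and 0.1 rad/s and distance between shock_mid and cradle_mid below 0.02 m); the robot touches nothing.
It fails at once if a loose part around the stand is moved by more than 30 mm (distance of any of bearing, coil, piston, endcap, pen, spanner, dish from where it was at the start of the episode above 0.03 m).
It also fails if it takes over 51 s, if anything falls off the work surface, if the arm or the gripper's body presses on something with over 40 N, if the wrist force passes 120 N, or if a joint passes its speed limit or range.

## Robot

A 6-joint arm with a two-finger parallel gripper is mounted at the origin on the work surface. World frame = base frame: x ahead of the robot, y to its left, z up, the work surface at z = 0. Lengths are in m, angles in degrees, forces in N, time in s.
With the tool pointing down it reaches from about 0.35 to 0.875 m from the base axis. Payload 4.2 kg.
Tool frame: the origin (TCP) lies at the very end of the fingers, on their centre line; the grasp point (between the pads) lies 19 mm behind it (r.grip_point_offset is the distance from the TCP to the grasp point, in m); z points along the fingers, y is the line along which they close (so a half turn about z gives the same grasp; the last joint's range is limited). The gripper opens to 87 mm and grips with 3 to 60 N. Pads are 19 mm wide; open, the fingers measure 117 mm over their backs; the gripper's body (75 mm by 190 mm) begins 51 mm behind the grasp point.
Start: joints at [82.368, 22.042, 0.453, 0, -68.411, -14.817], TCP at [0.239, 0.578, 0.223] pointing down, gripper open.
Joint ranges: [-179.83, 179.83], [-69.29, 118.12], [-61.27, 80.66], [-181.25, 117.63], [-171.15, -9.14], [-177.46, 177.46]. Speed limits (degrees/s): [159.86, 159.86, 180, 180, 180, 180].

## Interface

Orientations are given as a 3x3 rotation matrix whose columns are the frame's x, y, z axes.
In Python, from station import r, cams gives the robot as it stands. The module is installed in compiled form; this text tells all that it offers.
- The arm moves only by the shell command python3 -m handwheel 'ROWS'. ROWS is JSON, a list that holds one entry, the list of rows, each a list of 7 numbers: the turn, a rotation vector about the tool's x, y, z in units of 6 degrees (1.0 is 6 degrees), then the shift along the tool's x, y, z in m, then the finger opening in m, from 0 to 0.087. In form: [[[ax, ay, az, x, y, z, jaw], ...]]. A call has 1 to 12 rows; each row shifts and turns the commanded pose from where the row before left it, along the tool's axes as they then stand; what a row does not reach is not made up. A row lasts 1/10 s, in which the tool goes at most 50 mm and 8.59 degrees, less where a joint would pass 70% of its speed; a pose out of reach is approached as far as the arm can. A call with a gripper value outside its range is refused whole. The fingers move at their own pace and stop on an object; the grip force is fixed at half the most. Time passes only in rows, so rows that do not move let the fingers close. It gives the time, the measured TCP pose, the force, the opening and the grip force at its end, in the units of the state.
- r.sense(): the state, without advancing time (a new reading comes with each control period).
- cams.capture(name): name is "scene" or "top" or "wrist"; returns the picture (400x640x3 uint8, red, green, blue); there is no depth.
- cams.get_calibration(name): a dict with "camera_matrix" (3x3 intrinsics, pixels), "rvec" (rotation vector, rad) and "tvec" (3), from world to camera coordinates, as OpenCV has them; the wrist camera has in their place "T_tool_cam" (4x4, takes a point from camera to tool coordinates, whose origin is the TCP and whose axes are the flange's). Camera axes: x right, y down, z forward; pixel columns grow to the right and rows downward; lengths in m; the calibration is good to about 2 mm. A picture is of the moment at which its call begins: read the wrist's pose just before it. get_calibration takes no time and is no camera call.
- r.finish_job(): hands the job in; it is judged then, once.
The state is a dict: "time_s": time; "joints": joint angles; "joint_velocities": joint speeds; "effort": joint torques, N m; "tcp_pos": TCP position; "ee_rot": TCP orientation; "wrist_force": force on the tool from outside, world axes, zero at the start; "moment": the same for the moment, N m; "gripper_width": opening from 0.0 (shut) to 1.0 (fully open); "gripper_force": force on a finger pad.
Only numpy, scipy, OpenCV 4.12 (cv2) and the standard library are available. Lean on these libraries where they do the work, as an engineer would, in place of code of your own. Each camera call takes 0.05 s, during which the arm holds its last target. There are 200 camera calls.

## Working session

There is one attempt and no reset: what is moved stays moved. The work goes in short steps, Python scripts to look and compute and a shell command to move; the robot and the scene stay as the last step left them, time stands still between calls to the robot, and variables do not carry over. Pictures are saved under pics/ and viewed, at most 10 in all, crops included, and the job is handed in when it is done.

```bash
mkdir -p pics
python3 - <<'E'
from station import r,cams
import cv2,numpy as np
for n in ["scene","top","wrist"]:
    im=cams.capture(n); cv2.imwrite(f"pics/{n}0.png",im[:,:,::-1])
    c=cams.get_calibration(n); print(n,{k:np.round(v,4).tolist() for k,v in c.items()})
s=r.sense(); print(s)
E
```

```text
scene {'camera_matrix': [[467.1612, 0.0, 325.2758], [0.0, 467.1612, 195.5322], [0.0, 0.0, 1.0]], 'rvec': [1.1756, 2.3419, -1.0058], 'tvec': [0.3392, -0.3123, 1.4073]}
top {'camera_matrix': [[447.8241, 0.0, 329.8938], [0.0, 447.8241, 201.5643], [0.0, 0.0, 1.0]], 'rvec': [2.1762, -2.1265, 0.2088], 'tvec': [0.0121, 0.6044, 0.921]}
wrist {'camera_matrix': [[309.9319, 0.0, 314.7433], [0.0, 309.9319, 196.5226], [0.0, 0.0, 1.0]], 'T_tool_cam': [[-0.001, -0.9698, -0.2438, 0.0655], [1.0, -0.0009, -0.0007, 0.0007], [0.0004, -0.2438, 0.9698, -0.1618], [0.0, 0.0, 0.0, 1.0]]}
{'time_s': 0.15, 'joints': array([ 8.23665643e+01,  2.20802773e+01,  3.98480188e-01, -1.92468339e-02,
       -6.84120488e+01, -1.48164264e+01]), 'joint_velocities': array([ 0.04195654, -0.15869732,  0.16008367, -0.00950802, -0.06178887,
        0.00280224]), 'effort': array([ 2.91767924e-05, -3.91052270e+01,  1.87587708e+01,  4.22229856e+00,
        1.23713573e-02, -1.38849882e-04]), 'tcp_pos': array([0.23849263, 0.57721986, 0.22172303]), 'ee_rot': array([[ 9.24166782e-01, -3.81988850e-01, -5.27159323e-04],
       [-3.81989196e-01, -9.24165435e-01, -1.58189452e-03],
       [ 1.17083643e-04,  1.66330353e-03, -9.99998610e-01]]), 'wrist_force': array([-0.44602921,  0.04062784, -0.22773876]), 'moment': array([0.02628027, 0.0536694 , 0.01732841]), 'gripper_force': 0.0, 'gripper_width': 0.9994501035826976}
```

View pics/top0.png

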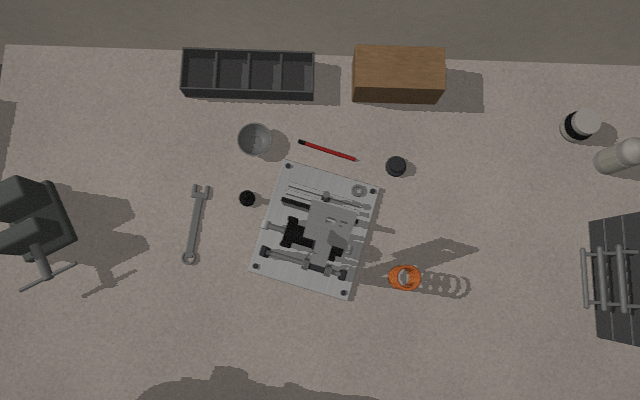

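View pics/scene0.png

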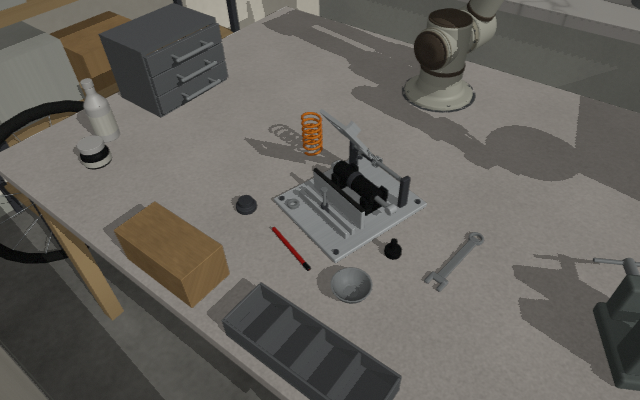

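The top view shows the stand at about (318,230), turned about 15°. The hinge rod runs from (263,252) to (345,275) and the stud rail from (285,190) to (365,205). The scene view shows the bar up, the coil by the hinge end, and the stud on its rail at about (324,205). I'll enlarge both.

Run:
```python
import cv2,numpy as np
a=cv2.imread("pics/top0.png")[150:310,235:395]; b=cv2.imread("pics/scene0.png")[95:265,265:435]
f=lambda i:cv2.resize(i,(400,400),interpolation=cv2.INTER_CUBIC)
cv2.imwrite("pics/crop1.png",cv2.convertScaleAbs(np.hstack([f(a),f(b)]),alpha=1.4))
from station import cams
c=cams.get_calibration("top"); R=cv2.Rodrigues(c["rvec"])[0];print(R.round(3),(-R.T@c["tvec"].ravel()).round(3))
```

```text
[[ 0.02  -0.999  0.034]
 [-0.987 -0.026 -0.161]
 [ 0.161 -0.03  -0.986]] [0.447 0.055 1.005]
```

View pics/crop1.png

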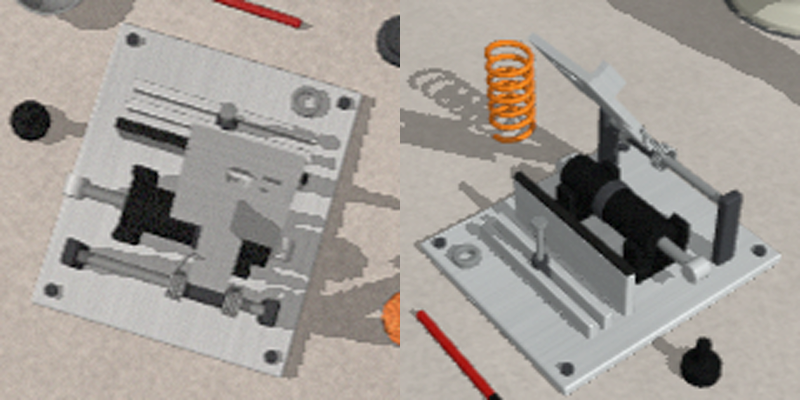

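Crop, left half (top view): lug tops at (72,250) and (268,308), stud head at (227,113), plate corners at (122,22), (372,97), (285,377) and (33,302). Right half (scene view): stud head at (540,224), near lug top at (731,196), plate corners at (418,240), (565,392) and (780,258). Next I'll fit the stand pose and the stud's y.

```bash
cat > h.py <<'E'
import cv2,numpy as np
from station import r,cams
def proj(n,P):
    c=cams.get_calibration(n); return cv2.projectPoints(np.array(P,float),np.array(c["rvec"]),np.array(c["tvec"]),np.array(c["camera_matrix"]),None)[0][:,0]
def S(p,P):
    c,s=np.cos(p[2]),np.sin(p[2]); P=np.array(P,float); return P@np.array([[c,s,0],[-s,c,0],[0,0,1]])+[p[0],p[1],0]
E
python3 - <<'E'
from h import *
from scipy.optimize import least_squares
T=np.array([[72,250],[268,308],[227,113],[122,22],[372,97],[285,377],[33,302]])*.4+[235,150]
C=(np.array([[540,224],[731,196],[418,240],[565,392],[780,258]])-[400,0])*.425+[265,95]
def res(p):
    ys,x0=p[3],p[4]; x1=x0+.265
    st=[.150,ys,.085]; l=[0,.085,.094]; lr=[0,-.085,.094]
    k=[[x1,.115,.012],[x1,-.115,.012],[x0,-.115,.012],[x0,.115,.012]]
    return np.r_[(proj("top",S(p,[l,lr,st]+k))-T).ravel(),(proj("scene",S(p,[st,l,k[1],k[0],k[3]]))-C).ravel()]
o=least_squares(res,[.42,.08,-.25,-.012,-.045],loss="soft_l1")
print(o.x.round(4),np.degrees(o.x[2])); print(o.fun.reshape(-1,2).round(1))
p=o.x; print("press up",S(p,[[.112*np.cos(.95)-.004*np.sin(.95),-.025,.08+.112*np.sin(.95)+.004*np.cos(.95)]]),"stud",S(p,[[.15,p[3],.085]]))
E
```

```text
[ 0.4702  0.0788 -0.2726 -0.0012 -0.051 ] -15.619407070705606
[[-1.   0.5]
 [ 1.3  1.9]
 [-0.6 -1.5]
 [ 0.  -0.7]
 [-3.1 -1.4]
 [-1.3  1.1]
 [-1.5  0.1]
 [-0.8 -0.8]
 [-1.2 -0.2]
 [-0.4  0.7]
 [-1.2 -1.2]
 [ 0.1 -1.9]]
press up [[0.52312575 0.03806065 0.17342927]] stud [[0.6143787  0.03723593 0.085     ]]
```

```bash
python3 -m handwheel '[[[0,0,-0.6,0,0,-0.045,0.087],[0,0,-0.53,0,0,-0.045,0.087],[0,0,0,0.023,0.031,0,0.087],[0,0,0,0.023,0.031,0,0.087],[0,0,0,0.023,0.031,0,0.087],[0,0,0,0.023,0.031,0,0.087],[0,0,0,0.023,0.031,0,0.087],[0,0,0,0.023,0.031,0,0.087],[0,0,0,0.023,0.031,0,0.087]]]'; python3 -m handwheel '[[[0,0,0,0.023,0.031,0,0.087],[0,0,0,0.023,0.031,0,0.087],[0,0,0,0.023,0.031,0,0.087],[0,0,0,0.023,0.031,0,0.087],[0,0,0,0.023,0.031,0,0.06],[0,0,0,0.023,0.031,0,0.06],[0,0,0,0.023,0.031,0,0.05],[0,1,0,0,0,0,0.05],[0,1,0,0,0,0,0.05],[0,1,0,0,0,0,0.05],[0,1,0,0,0,0,0.05],[0,1,0,0,0,0,0.05]]]'
python3 - <<'E'
from h import *
s=r.sense(); np.savez("w1.npz",p=s["tcp_pos"],R=s["ee_rot"]); im=cams.capture("wrist")
cv2.imwrite("pics/w1.png",im[:,:,::-1]); print(s["time_s"],s["tcp_pos"].round(4),s["ee_rot"].round(3),s["gripper_width"])
E
```

```text
time_s: 1.05
tcp_pos: [0.3352, 0.3235, 0.3124]
ee_rot: [[0.963, -0.27, -0.0], [-0.27, -0.963, -0.0], [-0.0, 0.0, -1.0]]
wrist_force: [0.7, -0.1, 1.0]
gripper_width: 1.0
gripper_force: 0.0
time_s: 2.25
tcp_pos: [0.4312, 0.0731, 0.3129]
ee_rot: [[0.832, -0.269, 0.486], [-0.234, -0.963, -0.134], [0.504, -0.002, -0.864]]
wrist_force: [0.2, -0.3, 1.1]
gripper_width: 0.575
gripper_force: 0.0
2.25 [0.4312 0.0731 0.3129] [[ 0.832 -0.269  0.486]
 [-0.234 -0.963 -0.134]
 [ 0.504 -0.002 -0.864]] 0.5749191770742518
```

View pics/w1.png

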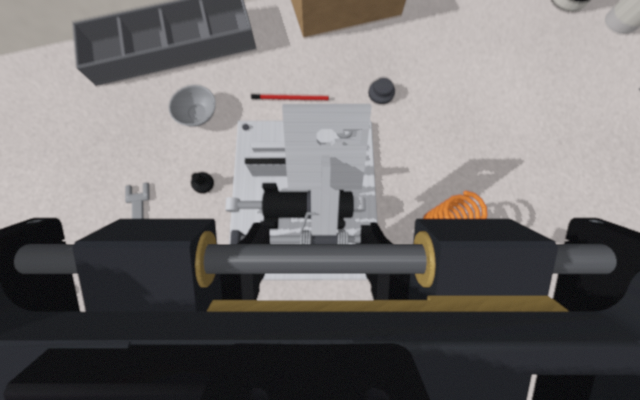

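The wrist view shows the plate's far edge from (283,103) to (371,104) and the keyhole near (326,135) with its slot going right (-y). I'll overlay the model to fit the sleeve.

```bash
cat >> h.py <<'E'
PS=[.4702,.0788,-.2726]
def barpt(a,v,d,dy,h):  # d from hinge, dy from centre line, h above hinge plane
    return [d*np.cos(a)-h*np.sin(a), v-.030+dy, .08+d*np.sin(a)+h*np.cos(a)]
def wproj(P,p,R):
    c=cams.get_calibration("wrist"); T=np.array(c["T_tool_cam"]); X=(np.array(P)-p)@R; X=(X-T[:3,3])@T[:3,:3]
    x=X@np.array(c["camera_matrix"]).T; return x[:,:2]/x[:,2:]
E
python3 - <<'E'
from h import *
w=np.load("w1.npz"); p,R=w["p"],w["R"]
for v in (0,.01,.02):
    B=[barpt(.95,v,*q) for q in [(.182,.042,.004),(.182,-.042,.004),(.15,0,.004),(.112,0,.026),(.112,0,.004)]]
    print(v,wproj(S(PS,B),p,R).round(0).tolist(),proj("top",S(PS,B)).round(0).tolist())
im=cv2.imread("pics/w1.png")[90:250,240:400]; t=cv2.imread("pics/top0.png")[190:290,285:385]
f=lambda i:cv2.resize(i,(400,400),interpolation=cv2.INTER_CUBIC)
cv2.imwrite("pics/crop2.png",np.hstack([f(im),f(t)]))
E
```

```text
0 [[284.0, 105.0], [374.0, 104.0], [328.0, 135.0], [328.0, 179.0], [327.0, 167.0]] [[312.0, 202.0], [358.0, 216.0], [331.0, 221.0], [325.0, 243.0], [327.0, 234.0]]
0.01 [[274.0, 105.0], [363.0, 104.0], [318.0, 135.0], [318.0, 179.0], [318.0, 167.0]] [[307.0, 201.0], [353.0, 214.0], [326.0, 219.0], [320.0, 241.0], [322.0, 233.0]]
0.02 [[263.0, 105.0], [352.0, 104.0], [308.0, 135.0], [308.0, 179.0], [309.0, 167.0]] [[301.0, 199.0], [347.0, 213.0], [321.0, 218.0], [314.0, 240.0], [317.0, 231.0]]
```

View pics/crop2.png

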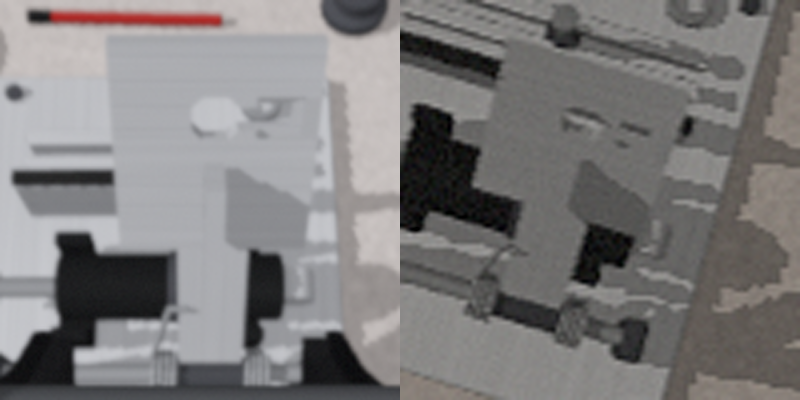

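The model matches the picture with sleeve ≈ 0.002, and the stud works out at a sleeve value of about 0.025, near the top of its range. Next I'll tilt square to the plate and work out the approach.

```bash
cat >> h.py <<'E'
from scipy.spatial.transform import Rotation as Ro
def goal(a,v,gap,d=.112,tilt=None):
    P=S(PS,[barpt(a,v,d,0,.004+gap)])[0]; c,s=np.cos(PS[2]),np.sin(PS[2])
    t=a if tilt is None else tilt
    R=np.array([[c,s,0],[s,-c,0],[0,0,-1]])@Ro.from_euler("y",t).as_matrix()
    st=r.sense(); E=st["ee_rot"]; p=st["tcp_pos"]
    rv=Ro.from_matrix(E.T@R).as_rotvec(degrees=True)/6
    print("t",round(st["time_s"],2),"turn(u)",rv.round(2),"shift in present tool",(E.T@(P-p)).round(4),"in goal tool",(R.T@(P-p)).round(4),"F tool",(E.T@st["wrist_force"]).round(1),"w",round(st["gripper_width"]*.087,4))
def where():
    st=r.sense(); c,s=np.cos(PS[2]),np.sin(PS[2]); q=(st["tcp_pos"]-[PS[0],PS[1],0])@np.array([[c,-s,0],[s,c,0],[0,0,1]])
    print("tcp in stand",q.round(4),"ang",np.arctan2(q[2]-.08,q[0]).round(3),"rad",np.hypot(q[0],q[2]-.08).round(4),"v",(q[1]+.03).round(4))
E
python3 -m handwheel '[[[0,1,0,0,0,0,0.03],[0,1,0,0,0,0,0.02],[0,1,0,0,0,0,0.02],[0,1,0,0,0,0,0.02],[0,0,0,0,0,0,0.02],[0,0,0,0,0,0,0.02]]]'; python3 -c "
from h import *
goal(.95,.002,.04); goal(.95,.002,.0);where()"
```

```text
time_s: 2.9
tcp_pos: [0.4391, 0.0785, 0.3293]
ee_rot: [[0.585, -0.279, 0.761], [-0.166, -0.96, -0.225], [0.794, 0.006, -0.608]]
wrist_force: [-0.4, 0.1, 0.4]
gripper_width: 0.238
gripper_force: 0.0
t 2.9 turn(u) [ 0.11  0.31 -0.02] shift in present tool [-0.0692  0.018   0.1279] in goal tool [-0.0734  0.0193  0.1253] F tool [ 0.   0.  -0.5] w 0.0207
t 2.9 turn(u) [ 0.11  0.31 -0.02] shift in present tool [-0.0679  0.0175  0.1679] in goal tool [-0.0734  0.0193  0.1653] F tool [ 0.   0.  -0.5] w 0.0207
tcp in stand [-0.0299 -0.0087  0.3293] ang 1.69 rad 0.2511 v 0.0213
```

```bash
python3 -m handwheel '[[[0,0,0,-0.0175,0.0045,0.03,0.02],[0,0,0,-0.0175,0.0045,0.03,0.02],[0,0,0,-0.0175,0.0045,0.03,0.02],[0,0,0,-0.017,0.0045,0.03,0.02],[0,0,0,0,0,0,0.02]]]'; python3 -c "
from h import *
goal(.95,.002,.04);where();print(r.sense()['joints'].round(1))"
```

```text
time_s: 3.4
tcp_pos: [0.5082, 0.0656, 0.2537]
ee_rot: [[0.607, -0.304, 0.735], [-0.178, -0.953, -0.246], [0.775, 0.018, -0.632]]
wrist_force: [-0.3, 0.6, 0.5]
gripper_width: 0.231
gripper_force: 0.0
t 3.4 turn(u) [ 0.38  0.61 -0.07] shift in present tool [-0.0508  0.0248  0.0287] in goal tool [-0.0526  0.0255  0.0244] F tool [ 0.1 -0.5 -0.7] w 0.0201
tcp in stand [ 0.0401 -0.0025  0.2537] ang 1.344 rad 0.1783 v 0.0275
[ 13.1  -4.2 -61.2 117.3 -27.2 -50. ]
```

The tilt ran into the limits of joints 3 and 4. I'll back off and use a smaller tilt of about 20°, which still keeps the gripper body clear of the plate.

```bash
python3 -m handwheel '[[[0,0,0,0.03,0,-0.025,0.02],[0,-0.8,0,0,0,0,0.02],[0,-0.8,0,0,0,0,0.02],[0,-0.8,0,0,0,0,0.02],[0,-0.8,0,0,0,0,0.02],[0,-0.8,0,0,0,0,0.02],[0,-0.8,0,0,0,0,0.02],[0,0,0,0,0,0,0.02],[0,0,0,0,0,0,0.02]]]'; python3 -c "
from h import *
goal(.95,.002,.04,tilt=.35);where();print(r.sense()['joints'].round(1))"
```

```text
time_s: 4.3
tcp_pos: [0.5129, 0.0677, 0.2889]
ee_rot: [[0.848, -0.301, 0.436], [-0.257, -0.953, -0.157], [0.463, 0.021, -0.886]]
wrist_force: [-0.8, 0.4, -0.2]
gripper_width: 0.225
gripper_force: 0.0
t 4.3 turn(u) [ 0.31 -1.25 -0.21] shift in present tool [-0.0552  0.0273  0.0759] in goal tool [-0.0455  0.0288  0.0816] F tool [-0.9 -0.1 -0.2] w 0.0196
tcp in stand [0.0442 0.0008 0.2889] ang 1.363 rad 0.2136 v 0.0308
[ 36.7  -2.5 -36.7  33.2 -44.8  14.5]
```

```bash
python3 -m handwheel '[[[0.31,-1.25,-0.21,0,0,0,0.022],[0,0,0,0,0,0,0.022],[0,0,0,-0.028,0.014,0.02,0.022],[0,0,0,-0.028,0.0148,0.02,0.022],[0,0,0,0,0,0.02,0.022],[0,0,0,0,0,0.02,0.022],[0,0,0,0,0,0,0.022]]]'
python3 - <<'E'
from h import *
goal(.95,.002,.0,tilt=.35);where();print(r.sense()['joints'].round(1))
im=cams.capture("top")[170:310,255:395]; b=cams.capture("scene")[95:265,265:435]
f=lambda i:cv2.resize(i,(400,400),interpolation=cv2.INTER_CUBIC)
cv2.imwrite("pics/c3.png",cv2.convertScaleAbs(np.hstack([f(im),f(b)])[:,:,::-1],alpha=1.3))
E
```

```text
time_s: 5.0
tcp_pos: [0.4806, 0.0418, 0.1915]
ee_rot: [[0.898, -0.279, 0.341], [-0.256, -0.96, -0.111], [0.359, 0.013, -0.933]]
wrist_force: [-0.3, -0.8, 0.0]
gripper_width: 0.248
gripper_force: 0.0
t 5.0 turn(u) [ 0.15 -0.16 -0.05] shift in present tool [ 0.0327 -0.0055  0.0318] in goal tool [ 0.0332 -0.0048  0.0313] F tool [-0.1  0.9 -0.1] w 0.0216
tcp in stand [ 0.02   -0.0328  0.1915] ang 1.394 rad 0.1132 v -0.0028
[ 32.6   0.7 -45.2  29.8 -34.   17.9]
```

View pics/c3.png

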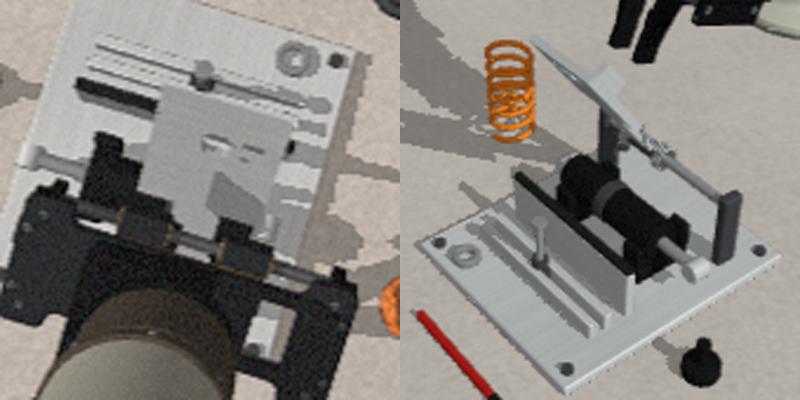

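The fingers hang above the hinge side of the bar and are in line with the fin. The stud head is at crop (203,72) on the left half. Now I'll go in along the plate normal and feel for contact.

```bash
python3 -m handwheel '[[[0.15,-0.16,-0.05,0,-0.0048,0,0.022],[0,0,0,0.008,0,0.01,0.022],[0,0,0,0.008,0,0.01,0.022],[0,0,0,0,0,0,0.022]]]';python3 -c "
from h import *
goal(.95,.002,.0,tilt=.35);where()"; python3 -m handwheel '[[[0,0,0,0.005,0,0.007,0.022],[0,0,0,0.004,0,0.006,0.022],[0,0,0,0.003,0,0.005,0.022],[0,0,0,0,0,0,0.022]]]'; python3 -c "
from h import *
goal(.95,.002,.0,tilt=.35);where()"
```

```text
time_s: 5.5
tcp_pos: [0.5061, 0.0419, 0.18]
ee_rot: [[0.903, -0.271, 0.333], [-0.256, -0.963, -0.089], [0.345, -0.005, -0.939]]
wrist_force: [-0.1, 0.7, -0.3]
gripper_width: 0.253
gripper_force: 0.0
t 5.5 turn(u) [-0.04 -0.02 -0.03] shift in present tool [0.0141 0.0021 0.0122] in goal tool [0.0141 0.0021 0.0122] F tool [-0.4 -0.6  0.2] w 0.022
tcp in stand [ 0.0445 -0.0259  0.18  ] ang 1.152 rad 0.1095 v 0.0041
time_s: 5.9
tcp_pos: [0.5227, 0.0376, 0.168]
ee_rot: [[0.903, -0.27, 0.334], [-0.255, -0.963, -0.088], [0.345, -0.006, -0.938]]
wrist_force: [-2.5, 0.2, 3.9]
gripper_width: 0.251
gripper_force: 2.0
t 5.9 turn(u) [-0.05 -0.02 -0.03] shift in present tool [ 0.0021  0.0024 -0.005 ] in goal tool [ 0.0021  0.0024 -0.005 ] F tool [-0.9  0.4 -4.6] w 0.0218
tcp in stand [ 0.0616 -0.0256  0.168 ] ang 0.96 rad 0.1074 v 0.0044
```

Contact at 4.6 N, so the plate is felt. Next I'll compute the arc-following rows.

```bash
cat >> h.py <<'E'
def arc(As,d=.116,th=None):
    st=r.sense(); c,s=np.cos(PS[2]),np.sin(PS[2]); q=(st["tcp_pos"]-[PS[0],PS[1],0])@np.array([[c,-s,0],[s,c,0],[0,0,1]]); x,z=q[0],q[2]
    for a in As:
        t=min(.35,a); P=barpt(a,0,d,0,.004); k=.0095
        X,Z=P[0]-k*np.cos(t),P[2]-k*np.sin(t)
        dx,dz=X-x,Z-z
        print(round(a,2),"tilt",round(t,2),"shift",np.round([np.cos(t)*dx+np.sin(t)*dz, np.sin(t)*dx-np.cos(t)*dz],4)); x,z=X,Z
E
python3 -c "
from h import *
arc([.88,.8,.72,.64,.56,.48,.41,.35,.3,.25,.2,.15,.12])"
```

```text
0.88 tilt 0.35 shift [ 0.0005 -0.0006]
0.8 tilt 0.35 shift [0.0046 0.008 ]
0.72 tilt 0.35 shift [0.004  0.0084]
0.64 tilt 0.35 shift [0.0033 0.0087]
0.56 tilt 0.35 shift [0.0026 0.0089]
0.48 tilt 0.35 shift [0.0019 0.0091]
0.41 tilt 0.35 shift [0.001  0.0081]
0.35 tilt 0.35 shift [0.0004 0.0069]
0.3 tilt 0.3 shift [0.0003 0.0053]
0.25 tilt 0.25 shift [0.0003 0.0053]
0.2 tilt 0.2 shift [0.0003 0.0053]
0.15 tilt 0.15 shift [0.0003 0.0053]
0.12 tilt 0.12 shift [0.0002 0.0032]
```

```bash
python3 -m handwheel '[[[0,0,0,0.0046,0,0.008,0.018],[0,0,0,0.004,0,0.0084,0.016],[0,0,0,0.0033,0,0.0087,0.014],[0,0,0,0.0026,0,0.0089,0.013],[0,0,0,0,0,0,0.013]]]'; python3 -c "
from h import *
where();goal(.56,.002,0,tilt=.35);arc([.56,.48])"
```

```text
time_s: 6.4
tcp_pos: [0.547, 0.0307, 0.1402]
ee_rot: [[0.904, -0.27, 0.333], [-0.255, -0.963, -0.088], [0.344, -0.005, -0.939]]
wrist_force: [-4.5, 0.2, 4.3]
gripper_width: 0.155
gripper_force: 2.4
tcp in stand [ 0.087  -0.0257  0.1402] ang 0.606 rad 0.1058 v 0.0043
t 6.4 turn(u) [-0.04 -0.02 -0.02] shift in present tool [ 0.0064  0.0023 -0.0005] in goal tool [ 0.0064  0.0023 -0.0005] F tool [-2.7  1.  -5.6] w 0.0134
0.56 tilt 0.35 shift [ 0.0008 -0.0013]
0.48 tilt 0.35 shift [0.0019 0.0091]
```

```bash
python3 -m handwheel '[[[0,0,0,0.002,0,0.008,0.012],[0,0,0,0.0019,0,0.0091,0.012],[0,0,0,0.001,0,0.0075,0.011],[0,-0.48,0,0.0003,0,0.0055,0.0105],[0,-0.48,0,0.0003,0,0.0053,0.010],[0,-0.48,0,0.0003,0,0.0053,0.0095],[0,0,0,0,0,0,0.0095]]]'; python3 -c "
from h import *
where();goal(.2,.002,0);arc([.2,.12])"
```

```text
time_s: 7.1
tcp_pos: [0.5656, 0.0263, 0.1046]
ee_rot: [[0.943, -0.271, 0.193], [-0.267, -0.962, -0.048], [0.199, -0.006, -0.98]]
wrist_force: [-3.8, -0.2, 5.6]
gripper_width: 0.114
gripper_force: 4.1
tcp in stand [ 0.106  -0.0249  0.1046] ang 0.228 rad 0.1088 v 0.0051
t 7.1 turn(u) [-0.05 -0.   -0.03] shift in present tool [ 0.0033  0.0031 -0.001 ] in goal tool [ 0.0032  0.0031 -0.001 ] F tool [-2.4  1.2 -6.2] w 0.0099
0.2 tilt 0.2 shift [-0.0023 -0.001 ]
0.12 tilt 0.12 shift [0.0007 0.0085]
```

```bash
python3 -m handwheel '[[[0,0,0,0,-0.003,0,0.0095],[0,0,0,0,-0.003,0,0.0095],[0,0,0,0,-0.003,0,0.0095],[0,0,0,0,-0.003,0,0.0095],[0,0,0,0,-0.002,0,0.0095],[0,0,0,0,0,0,0.0095]]]'; python3 -c "
from h import *
where();goal(.2,.020,0);arc([.2,.12,.05])"
```

```text
time_s: 7.7
tcp_pos: [0.569, 0.0396, 0.1056]
ee_rot: [[0.943, -0.269, 0.196], [-0.265, -0.963, -0.049], [0.202, -0.006, -0.979]]
wrist_force: [-2.0, -0.2, 6.2]
gripper_width: 0.108
gripper_force: 4.3
tcp in stand [ 0.1057 -0.0112  0.1056] ang 0.238 rad 0.1087 v 0.0188
t 7.7 turn(u) [-0.06 -0.03 -0.01] shift in present tool [ 0.0034 -0.0012  0.0001] in goal tool [ 0.0034 -0.0012  0.0001] F tool [-0.5  0.7 -6.4] w 0.0094
0.2 tilt 0.2 shift [-0.0021  0.0001]
0.12 tilt 0.12 shift [0.0007 0.0085]
0.05 tilt 0.05 shift [0.0005 0.0074]
```

Run:
```python
from h import *
im=cams.capture("top")[170:310,255:395]; b=cams.capture("scene")[95:265,265:435]
f=lambda i:cv2.resize(i,(400,400),interpolation=cv2.INTER_CUBIC)
cv2.imwrite("pics/c4.png",cv2.convertScaleAbs(np.hstack([f(im),f(b)])[:,:,::-1],alpha=1.3))
```

```text
(no output)
```

View pics/c4.png

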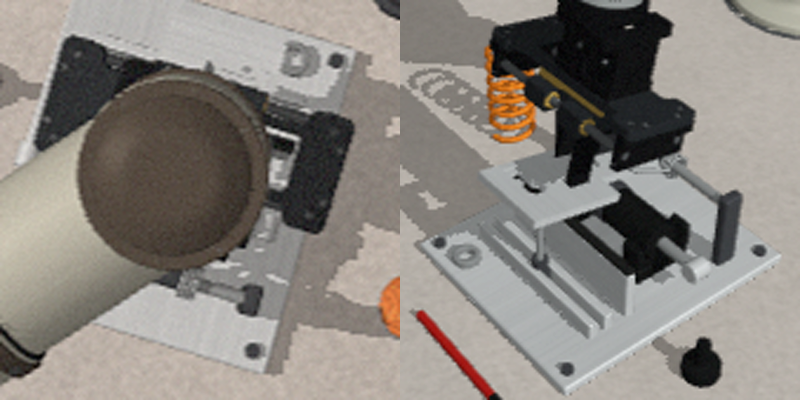

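The scene view shows the bar about 12° above level with the stud just below its near edge, and the gripper body is above the coil. Next I'll lower onto the stud head.

```bash
python3 -m handwheel '[[[0,-0.38,0,-0.0005,0,0.004,0.0095],[0,-0.38,0,0.0003,0,0.0045,0.0095],[0,-0.38,0,0.0003,0,0.004,0.0095],[0,-0.38,0,0.0003,0,0.0035,0.0095],[0,0,0,0,0,0,0.0095]]]'; python3 -c "
from h import *
where();goal(.05,.02,0)"; python3 -m handwheel '[[[0,0,0,0,0,0.002,0.0095],[0,0,0,0,0,0,0.0095]]]'; python3 -c "
from h import *
where();goal(.05,.02,0)"
```

```text
time_s: 8.3
tcp_pos: [0.5718, 0.0385, 0.0891]
ee_rot: [[0.962, -0.271, 0.042], [-0.271, -0.963, -0.007], [0.042, -0.005, -0.999]]
wrist_force: [-3.4, 0.9, 8.1]
gripper_width: 0.108
gripper_force: 3.6
tcp in stand [ 0.1087 -0.0114  0.0891] ang 0.084 rad 0.1091 v 0.0186
t 8.3 turn(u) [-0.05  0.07 -0.02] shift in present tool [ 0.003  -0.0014 -0.0003] in goal tool [ 0.003  -0.0014 -0.0003] F tool [-3.1 -0.  -8.3] w 0.0094
time_s: 8.5
tcp_pos: [0.5719, 0.0385, 0.0887]
ee_rot: [[0.962, -0.269, 0.045], [-0.269, -0.963, -0.007], [0.045, -0.005, -0.999]]
wrist_force: [-4.1, -0.0, 11.3]
gripper_width: 0.105
gripper_force: 6.0
tcp in stand [ 0.1088 -0.0114  0.0887] ang 0.08 rad 0.1091 v 0.0186
t 8.5 turn(u) [-0.05  0.05 -0.  ] shift in present tool [ 0.0029 -0.0014 -0.0008] in goal tool [ 0.0029 -0.0014 -0.0008] F tool [ -3.4   1.1 -11.4] w 0.0092
```

The bar rests on the head (z 0.0887, 11 N). I'll slide +y in small steps and watch for the drop.

```bash
python3 -m handwheel '[[[0,0,0,0,-0.001,0.001,0.0095],[0,0,0,0,-0.001,0,0.0095],[0,0,0,0,0,0,0.0095]]]'; python3 -m handwheel '[[[0,0,0,0,-0.001,0,0.0095],[0,0,0,0,-0.001,0,0.0095],[0,0,0,0,0,0,0.0095]]]';  python3 -c "
from h import *
where();goal(.05,.02,0)"
```

```text
time_s: 8.8
tcp_pos: [0.5722, 0.0397, 0.0886]
ee_rot: [[0.962, -0.269, 0.044], [-0.269, -0.963, -0.008], [0.045, -0.004, -0.999]]
wrist_force: [-6.2, -3.7, 14.6]
gripper_width: 0.112
gripper_force: 8.4
time_s: 9.1
tcp_pos: [0.5728, 0.0417, 0.0885]
ee_rot: [[0.962, -0.269, 0.045], [-0.269, -0.963, -0.008], [0.045, -0.004, -0.999]]
wrist_force: [-4.9, -2.6, 15.0]
gripper_width: 0.106
gripper_force: 8.2
tcp in stand [ 0.1088 -0.0082  0.0885] ang 0.078 rad 0.1091 v 0.0218
t 9.1 turn(u) [-0.04  0.05  0.  ] shift in present tool [ 0.0029  0.0018 -0.0009] in goal tool [ 0.0029  0.0018 -0.0009] F tool [ -3.3   3.8 -15.2] w 0.0092
```

```bash
python3 -m handwheel '[[[0,0,0,0,-0.001,0,0.0095],[0,0,0,0,-0.001,0,0.0095],[0,0,0,0,0,0,0.0095]]]'; python3 -c "
from h import *
where();goal(.05,.02,0)"; python3 -m handwheel '[[[0,0,0,0,-0.0005,0,0.0095],[0,0,0,0,-0.0005,0,0.0095],[0,0,0,0,0,0,0.0095]]]';  python3 -c "
from h import *
where();goal(.05,.02,0)"
```

```text
time_s: 9.4
tcp_pos: [0.5733, 0.0438, 0.0884]
ee_rot: [[0.962, -0.269, 0.045], [-0.269, -0.963, -0.008], [0.045, -0.004, -0.999]]
wrist_force: [-5.4, -2.1, 14.9]
gripper_width: 0.107
gripper_force: 7.8
tcp in stand [ 0.1088 -0.006   0.0884] ang 0.077 rad 0.1091 v 0.024
t 9.4 turn(u) [-0.04  0.05  0.  ] shift in present tool [ 0.0029  0.004  -0.001 ] in goal tool [ 0.0029  0.004  -0.001 ] F tool [ -4.    3.4 -15.1] w 0.0093
time_s: 9.7
tcp_pos: [0.5736, 0.0447, 0.0883]
ee_rot: [[0.962, -0.269, 0.045], [-0.269, -0.963, -0.008], [0.045, -0.004, -0.999]]
wrist_force: [-5.0, -2.8, 13.4]
gripper_width: 0.111
gripper_force: 7.5
tcp in stand [ 0.1088 -0.0051  0.0883] ang 0.076 rad 0.1091 v 0.0249
t 9.7 turn(u) [-0.04  0.05 -0.  ] shift in present tool [ 0.003   0.0049 -0.0012] in goal tool [ 0.003   0.0049 -0.0012] F tool [ -3.4   4.  -13.5] w 0.0096
```

```bash
python3 -m handwheel '[[[0,0,0,0,-0.0005,0,0.0095],[0,0,0,0,-0.0005,0,0.0095],[0,0,0,0,0,0,0.0095]]]'; python3 -m handwheel '[[[0,0,0,0,-0.0005,0,0.0095],[0,0,0,0,-0.0005,0,0.0095],[0,0,0,0,0,0,0.0095]]]';  python3 -c "
from h import *
where();goal(.05,.02,0)"
```

```text
time_s: 10.0
tcp_pos: [0.574, 0.046, 0.0874]
ee_rot: [[0.962, -0.269, 0.045], [-0.269, -0.963, -0.007], [0.045, -0.005, -0.999]]
wrist_force: [-2.0, -1.7, 7.3]
gripper_width: 0.108
gripper_force: 4.3
time_s: 10.3
tcp_pos: [0.5743, 0.0471, 0.0872]
ee_rot: [[0.962, -0.269, 0.045], [-0.269, -0.963, -0.007], [0.045, -0.005, -0.999]]
wrist_force: [-2.6, -1.9, 8.0]
gripper_width: 0.108
gripper_force: 4.3
tcp in stand [ 0.1088 -0.0025  0.0872] ang 0.066 rad 0.1091 v 0.0275
t 10.3 turn(u) [-0.05  0.05 -0.  ] shift in present tool [ 0.0029  0.0075 -0.0023] in goal tool [ 0.0029  0.0075 -0.0022] F tool [-1.6  2.4 -8.1] w 0.0094
```

The force fell and the bar dropped at v ≈ 0.0265, so the keyhole is over the stud. Now I'll press down.

```bash
python3 -m handwheel '[[[0,-0.3,0,0,0,0.003,0.0095],[0,-0.3,0,0,0,0.003,0.0095],[0,-0.28,0,0,0,0.003,0.0095],[0,0,0,0,0,0.002,0.0095],[0,0,0,0,0,0,0.0095]]]'; python3 -c "
from h import *
where();goal(-.047,.02,0)"
```

```text
time_s: 10.8
tcp_pos: [0.5748, 0.047, 0.0764]
ee_rot: [[0.962, -0.269, -0.044], [-0.269, -0.963, 0.017], [-0.047, -0.005, -0.999]]
wrist_force: [-2.7, -1.1, 9.9]
gripper_width: 0.109
gripper_force: 5.6
tcp in stand [ 0.1093 -0.0025  0.0764] ang -0.033 rad 0.1093 v 0.0275
t 10.8 turn(u) [-0.05 -0.    0.  ] shift in present tool [ 0.0027  0.0075 -0.0025] in goal tool [ 0.0027  0.0075 -0.0025] F tool [-2.7  1.8 -9.8] w 0.0095
```

```bash
python3 -m handwheel '[[[0,0,0,0,0,0.003,0.0095],[0,0,0,0,0,0.002,0.0095],[0,0,0,0,0,0,0.0095]]]'; python3 -c "
from h import *
where()"; python3 -m handwheel '[[[0,0,0,0,-0.002,0,0.0095],[0,0,0,0,-0.002,0,0.0095],[0,0,0,0,-0.002,0,0.0095],[0,0,0,0,0,0,0.0095]]]'; python3 -c "
from h import *
where();goal(-.047,.02,0)"
```

```text
time_s: 11.1
tcp_pos: [0.5747, 0.0472, 0.0737]
ee_rot: [[0.962, -0.268, -0.043], [-0.268, -0.963, 0.017], [-0.046, -0.005, -0.999]]
wrist_force: [-6.1, -0.4, 20.8]
gripper_width: 0.108
gripper_force: 10.6
tcp in stand [ 0.1092 -0.0023  0.0737] ang -0.057 rad 0.1094 v 0.0277
time_s: 11.5
tcp_pos: [0.5764, 0.0532, 0.0739]
ee_rot: [[0.962, -0.268, -0.042], [-0.267, -0.963, 0.017], [-0.045, -0.005, -0.999]]
wrist_force: [-5.4, -0.7, 18.7]
gripper_width: 0.112
gripper_force: 10.2
tcp in stand [0.1092 0.004  0.0739] ang -0.056 rad 0.1094 v 0.034
t 11.5 turn(u) [-0.05 -0.02  0.01] shift in present tool [ 0.0026  0.014  -0.005 ] in goal tool [ 0.0026  0.014  -0.0049] F tool [ -5.9   2.  -18.5] w 0.0097
```

```bash
python3 -m handwheel '[[[0,0,0,0,-0.002,0,0.0095],[0,0,0,0,-0.002,0,0.0095],[0,0,0,0,-0.002,0,0.0095],[0,0,0,0,-0.002,0,0.0095],[0,0,0,0,-0.002,0,0.0095],[0,0,0,0,-0.002,0,0.0095],[0,0,0,0,-0.002,0,0.0095],[0,0,0,0,-0.002,0,0.0095],[0,0,0,0,-0.001,0,0.0095],[0,0,0,0,0,0,0.0095]]]'; python3 -c "
from h import *
where();goal(-.047,.02,0)"
```

```text
time_s: 12.5
tcp_pos: [0.581, 0.0696, 0.074]
ee_rot: [[0.962, -0.268, -0.042], [-0.268, -0.963, 0.017], [-0.045, -0.006, -0.999]]
wrist_force: [-5.1, -0.5, 19.4]
gripper_width: 0.108
gripper_force: 10.1
tcp in stand [0.1092 0.021  0.074 ] ang -0.054 rad 0.1094 v 0.051
t 12.5 turn(u) [-0.05 -0.02  0.01] shift in present tool [ 0.0026  0.031  -0.005 ] in goal tool [ 0.0026  0.031  -0.0048] F tool [ -5.7   1.7 -19.2] w 0.0094
```

```bash
for i in 1; do python3 -m handwheel '[[[0,0,0,0,-0.001,0,0.0095],[0,0,0,0,-0.001,0,0.0095],[0,0,0,0,0,0,0.0095]]]'; python3 -c "
from h import *
where();goal(-.047,.02,0)"; python3 -m handwheel '[[[0,0,0,0,-0.001,0,0.0095],[0,0,0,0,-0.0005,0,0.0095],[0,0,0,0,0,0,0.0095]]]';python3 -c "
from h import *
where();goal(-.047,.02,0)"; done
```

```text
time_s: 12.8
tcp_pos: [0.5815, 0.0715, 0.074]
ee_rot: [[0.962, -0.268, -0.042], [-0.268, -0.963, 0.017], [-0.045, -0.006, -0.999]]
wrist_force: [-5.4, -0.5, 19.0]
gripper_width: 0.111
gripper_force: 10.1
tcp in stand [0.1092 0.023  0.074 ] ang -0.054 rad 0.1093 v 0.053
t 12.8 turn(u) [-0.05 -0.02  0.01] shift in present tool [ 0.0026  0.0329 -0.005 ] in goal tool [ 0.0027  0.033  -0.0048] F tool [ -5.9   1.8 -18.8] w 0.0096
time_s: 13.1
tcp_pos: [0.5819, 0.0729, 0.0741]
ee_rot: [[0.962, -0.268, -0.042], [-0.268, -0.963, 0.017], [-0.045, -0.006, -0.999]]
wrist_force: [-5.0, -1.3, 19.5]
gripper_width: 0.11
gripper_force: 10.1
tcp in stand [0.1092 0.0244 0.0741] ang -0.054 rad 0.1093 v 0.0544
t 13.1 turn(u) [-0.05 -0.02  0.01] shift in present tool [ 0.0026  0.0344 -0.005 ] in goal tool [ 0.0027  0.0344 -0.0048] F tool [ -5.4   2.5 -19.3] w 0.0096
```

```bash
python3 -m handwheel '[[[0,0,0,0,-0.0007,0,0.0095],[0,0,0,0,0,0,0.0095]]]'; python3 -c "
from h import *
where();goal(-.047,.02,0)"; python3 -m handwheel '[[[0,0,0,0,-0.0007,0,0.0095],[0,0,0,0,0,0,0.0095]]]';python3 -c "
from h import *
where();goal(-.047,.02,0)"
```

```text
time_s: 13.3
tcp_pos: [0.5821, 0.0736, 0.0741]
ee_rot: [[0.962, -0.268, -0.042], [-0.268, -0.963, 0.017], [-0.045, -0.006, -0.999]]
wrist_force: [-6.0, -1.7, 18.1]
gripper_width: 0.106
gripper_force: 10.1
tcp in stand [0.1092 0.0251 0.0741] ang -0.054 rad 0.1093 v 0.0551
t 13.3 turn(u) [-0.05 -0.02  0.01] shift in present tool [ 0.0026  0.0351 -0.005 ] in goal tool [ 0.0027  0.0351 -0.0048] F tool [ -6.1   3.1 -17.9] w 0.0092
time_s: 13.5
tcp_pos: [0.5823, 0.0742, 0.074]
ee_rot: [[0.962, -0.268, -0.042], [-0.268, -0.963, 0.017], [-0.045, -0.005, -0.999]]
wrist_force: [-5.4, -1.7, 18.7]
gripper_width: 0.112
gripper_force: 10.1
tcp in stand [0.1092 0.0258 0.074 ] ang -0.054 rad 0.1093 v 0.0558
t 13.5 turn(u) [-0.05 -0.02  0.01] shift in present tool [ 0.0026  0.0358 -0.005 ] in goal tool [ 0.0027  0.0358 -0.0048] F tool [ -5.6   3.  -18.5] w 0.0097
```

```bash
python3 -m handwheel '[[[0,0,0,0,-0.0007,0,0.0095],[0,0,0,0,0,0,0.0095]]]'; python3 -c "
from h import *
where();goal(-.047,.02,0)"; python3 -m handwheel '[[[0,0,0,0,-0.0007,0,0.0095],[0,0,0,0,0,0,0.0095]]]';python3 -c "
from h import *
where();goal(-.047,.02,0)"
```

```text
time_s: 13.7
tcp_pos: [0.5823, 0.0745, 0.074]
ee_rot: [[0.962, -0.268, -0.043], [-0.268, -0.963, 0.017], [-0.045, -0.005, -0.999]]
wrist_force: [-6.0, -2.0, 18.5]
gripper_width: 0.107
gripper_force: 10.4
tcp in stand [0.1092 0.0261 0.074 ] ang -0.055 rad 0.1093 v 0.0561
t 13.7 turn(u) [-0.04 -0.01  0.01] shift in present tool [ 0.0026  0.036  -0.005 ] in goal tool [ 0.0027  0.0361 -0.0048] F tool [ -6.1   3.4 -18.2] w 0.0093
time_s: 13.9
tcp_pos: [0.5824, 0.0747, 0.074]
ee_rot: [[0.962, -0.268, -0.043], [-0.268, -0.963, 0.016], [-0.046, -0.004, -0.999]]
wrist_force: [-5.7, -3.3, 19.0]
gripper_width: 0.112
gripper_force: 10.7
tcp in stand [0.1092 0.0263 0.074 ] ang -0.055 rad 0.1093 v 0.0563
t 13.9 turn(u) [-0.04 -0.01  0.01] shift in present tool [ 0.0026  0.0362 -0.005 ] in goal tool [ 0.0027  0.0363 -0.0048] F tool [ -5.5   4.6 -18.8] w 0.0097
```

Further commands are now barely followed (0.2 mm) and the force is rising, so the slot end is reached. I'll ease the side load and let the bar rise slowly.

```bash
python3 -m handwheel '[[[0,0,0,0,0.0014,0,0.0095],[0,0.2,0,0,0,-0.002,0.0095],[0,0.2,0,0,0,-0.002,0.0095],[0,0,0,0,0,-0.002,0.0095],[0,0,0,0,0,-0.001,0.0095],[0,0,0,0,0,0,0.0095]]]'; python3 -c "
from h import *
where();goal(-.02,.02,0)"; python3 -m handwheel '[[[0,0,0,0,0,-0.001,0.0095],[0,0,0,0,0,-0.001,0.0095],[0,0,0,0,0,0,0.0095]]]'; python3 -m handwheel '[[[0,0,0,0,0,-0.001,0.012],[0,0,0,0,0,-0.001,0.012],[0,0,0,0,0,0,0.012]]]'; python3 -c "
from h import *
where();goal(0,.02,0)"
```

```text
time_s: 14.5
tcp_pos: [0.5825, 0.0744, 0.079]
ee_rot: [[0.963, -0.269, -0.002], [-0.269, -0.963, 0.007], [-0.004, -0.006, -1.0]]
wrist_force: [-1.9, -0.5, 8.1]
gripper_width: 0.108
gripper_force: 4.3
tcp in stand [0.1093 0.026  0.079 ] ang -0.009 rad 0.1093 v 0.056
t 14.5 turn(u) [-0.06 -0.16  0.  ] shift in present tool [ 0.0027  0.036  -0.003 ] in goal tool [ 0.0027  0.036  -0.0028] F tool [-1.7  0.9 -8.1] w 0.0094
time_s: 14.8
tcp_pos: [0.5824, 0.0744, 0.0808]
ee_rot: [[0.963, -0.269, -0.002], [-0.269, -0.963, 0.007], [-0.004, -0.006, -1.0]]
wrist_force: [-1.6, 0.6, 7.9]
gripper_width: 0.108
gripper_force: 4.2
time_s: 15.1
tcp_pos: [0.5825, 0.0749, 0.0821]
ee_rot: [[0.963, -0.269, -0.002], [-0.269, -0.963, 0.008], [-0.004, -0.007, -1.0]]
wrist_force: [0.0, 1.0, 4.8]
gripper_width: 0.131
gripper_force: 2.6
tcp in stand [0.1092 0.0264 0.0821] ang 0.019 rad 0.1093 v 0.0564
t 15.1 turn(u) [-0.07  0.04  0.  ] shift in present tool [ 0.0027  0.0364 -0.0022] in goal tool [ 0.0028  0.0364 -0.0019] F tool [-0.2 -1.  -4.8] w 0.0114
```

```bash
python3 -m handwheel '[[[0,0,0,0,0,-0.001,0.014],[0,0,0,0,0,-0.001,0.016],[0,0,0,0,0,-0.001,0.018],[0,0,0,0,0,0,0.02]]]'; python3 -c "
from h import *
where();goal(0,.02,0)"; python3 -m handwheel '[[[0,0,0,0,0,-0.01,0.022],[0,0,0,0,0,-0.02,0.022],[0,0,0,0,0,-0.04,0.022],[0,0,0,0,0,-0.04,0.022],[0,0,0,0,0,-0.04,0.022],[0,0,0,-0.03,0,-0.03,0.022],[0,0,0,-0.04,0,0,0.022],[0,0,0,-0.04,0,0,0.022],[0,0,0,0,0,0,0.022]]]'
python3 - <<'E'
from h import *
im=cams.capture("top")[170:310,255:395]; b=cams.capture("scene")[95:265,265:435]
f=lambda i:cv2.resize(i,(400,400),interpolation=cv2.INTER_CUBIC)
cv2.imwrite("pics/c5.png",cv2.convertScaleAbs(np.hstack([f(im),f(b)])[:,:,::-1],alpha=1.3))
E
```

```text
time_s: 15.5
tcp_pos: [0.5809, 0.0745, 0.0839]
ee_rot: [[0.963, -0.27, -0.007], [-0.27, -0.963, 0.008], [-0.008, -0.006, -1.0]]
wrist_force: [0.1, 0.6, 0.3]
gripper_width: 0.215
gripper_force: 0.0
tcp in stand [0.1078 0.0256 0.0839] ang 0.036 rad 0.1078 v 0.0556
t 15.5 turn(u) [-0.05  0.08 -0.  ] shift in present tool [ 0.0042  0.0356 -0.0003] in goal tool [ 0.0042  0.0356 -0.0001] F tool [-0.1 -0.5 -0.3] w 0.0187
time_s: 16.4
tcp_pos: [0.4726, 0.1029, 0.2667]
ee_rot: [[0.964, -0.267, -0.005], [-0.267, -0.964, 0.01], [-0.008, -0.008, -1.0]]
wrist_force: [0.7, 0.5, 1.6]
gripper_width: 0.252
gripper_force: 0.0
```

View pics/c5.png

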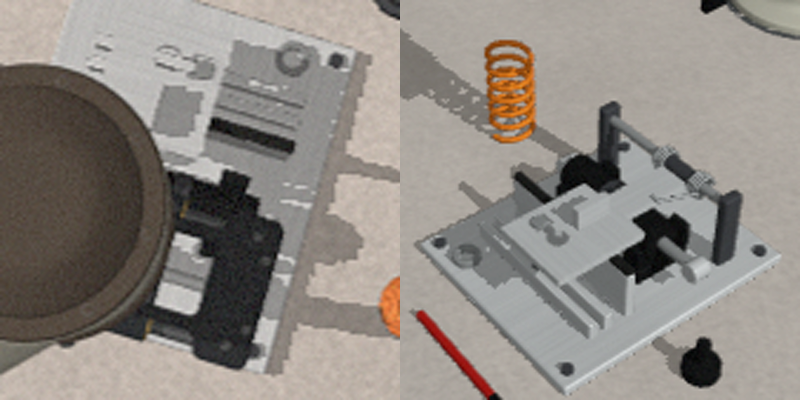

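The bar stays down level by itself. The stud head sits in the recess at the slot's end (right half, about (545,228)), the shock is in its cradle, and the loose parts in view, including coil, bearing and pen, are unmoved. The robot is clear, so I'll hand in.

```bash
python3 -c "
from h import *
print(r.sense()['wrist_force'].round(1), r.finish_job())"
```

```text
the job is handed in; nothing more can be done
[ 0.4 -1.1  1. ] None
```

The keeper bar is latched and stays down by itself with the stud's head seated in its recess and the shock in its cradle. The job was handed in at about 16.5 s with the robot clear, and the verdict was not shown.

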